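Clear the coffee corner

TASK

Sort the things standing in a row on the kitchen counter: stand the steel milk jug and the sugar pot in the dark-wood serving tray, both spice jars in the blue tray, and the white espresso cup in the steel washing-up tray. Set each one down upright on its tray's floor rather than dropping it, knock nothing over, leave the coffee pot and the soap bottle where they are, and let go of everything at the end.

Things in the scene. Friction and masses are not known exactly. Their poses are not given: they have to be found in the camera images.
- creamer: Small steel milk jug, loose, open top, 54 mm across its straight belt (12 to 46 mm above its foot), 62 mm high, mouth 48, foot 42; 0.14 kg. Origin: centre of underside; z up. Black loop handle along its -x to 54 mm from the axis (22 to 60 mm high), small spout along +x to 38 mm near the top: grip across y. At the start the handle points at the robot's side (world -x) within 0.6 rad.
- sugar_pot: Polished-steel sugar pot, loose, round, lid fixed on, 54 mm across between 12 and 46 mm above its foot, shoulder up to 54 mm, on top a black knob 22 mm across from 62 to 72 mm high; about 0.22 kg. Origin: centre of its underside; z up. Any yaw.
- jar_red: Spice jar, loose, round: amber glass with a paper label, 44 mm across up to 62 mm high, then a RED cap 40 mm across up to 82 mm; about 0.13 kg. Origin: centre of its underside; z up. Any yaw.
- jar_green: Spice jar like the other, loose, but with a GREEN cap: 44 mm across up to 62 mm high, cap 40 mm across up to 82 mm; about 0.13 kg. Origin: centre of its underside; z up. Any yaw.
- cup: Used white ceramic espresso cup, loose, open top, 54 to 56 mm across from 20 mm up to its rim at 56 mm, foot 40; 0.12 kg. Origin: centre of underside; z up. White loop handle along its -x to 50 mm from the axis (20 to 51 mm high): grip across y. At the start the handle points at the robot's side (world -x) within 0.6 rad.
- serving_tray: Dark-wood serving tray with a small black bar handle at either end, 100 mm (x) by 170 mm (y), inside 92 by 162 mm, for two things side by side along y. End handles reach 98 mm from the centre. Fixed. Origin: centre of its underside, on the counter; x along its short side, y its long side, z up; yaw within 0.25 rad. Walls 4 mm thick, 15 mm high; flat inner floor 4 mm above the counter.
- spice_tray: Blue plastic spice tray, 100 mm (x) by 170 mm (y), inside 92 by 162 mm, for two things side by side along y. Fixed. Origin: centre of its underside, on the counter; x along its short side, y its long side, z up; yaw within 0.25 rad. Walls 4 mm thick, 15 mm high; flat inner floor 4 mm above the counter.
- wash_tray: Bare steel washing-up tray with a dark disc painted in its middle, 100 mm (x) by 130 mm (y), inside 92 by 122 mm. Fixed. Origin: centre of its underside, on the counter; x along its short side, y its long side, z up; yaw within 0.25 rad. Walls 4 mm thick, 15 mm high; flat inner floor 4 mm above the counter.
- coffee_pot: Bystander: polished-steel coffee pot with black knob and handle, loose, body 104 mm across, 152 mm high, spout and handle reaching about 100 mm either way along its x (spout +x); at the robot's left end of the row. Origin: centre of its underside.
- soap_bottle: Bystander: yellow soap bottle with a white pump, loose, 64 mm across, 161 mm high; at the robot's right end of the row. Origin: centre of its underside.
Things that resemble listed ones, but are neither listed nor needed, are in the scene too. What is shaped like the sugar_pot but pink, purple or yellow is not meant.

How it is judged:
At the end, for the whole second after the job is handed in: Milk jug and sugar pot in the serving tray, both jars in the spice tray, cup in the washing-up tray: each on the tray's inner floor (underside under 9 mm above the tray's), centre between its walls, upright within 0.1 rad, still (0.02 m/s, 0.2 rad/s), clear of the fingers (x of creamer in the frame of serving_tray between -0.048 and 0.048 m and y of creamer in the frame of serving_tray between -0.083 and 0.083 m and z of creamer in the frame of serving_tray between 0 and 0.009 m and angle between each of creamer, sugar_pot, jar_red, jar_green, cup's own z axis and vertical below 0.1 rad and linear speed of each of creamer, sugar_pot, jar_red, jar_green, cup below 0.02 m/s and angular speed of each of creamer, sugar_pot, jar_red, jar_green, cup below 0.2 rad/s and contact force between each of creamer, sugar_pot, jar_red, jar_green, cup and the fingers below 0.05 N and x of sugar_pot in the frame of serving_tray between -0.048 and 0.048 m and y of sugar_pot in the frame of serving_tray between -0.083 and 0.083 m and z of sugar_pot in the frame of serving_tray between 0 and 0.009 m and x of jar_red in the frame of spice_tray between -0.048 and 0.048 m and y of jar_red in the frame of spice_tray between -0.083 and 0.083 m and z of jar_red in the frame of spice_tray between 0 and 0.009 m and x of jar_green in the frame of spice_tray between -0.048 and 0.048 m and y of jar_green in the frame of spice_tray between -0.083 and 0.083 m and z of jar_green in the frame of spice_tray between 0 and 0.009 m and x of cup in the frame of wash_tray between -0.048 and 0.048 m and y of cup in the frame of wash_tray between -0.063 and 0.063 m and z of cup in the frame of wash_tray between 0 and 0.009 m); the robot touches nothing.
It fails at once if one of the five things is knocked over (tilted more than 1 rad) (angle between any of creamer, sugar_pot, jar_red, jar_green, cup's own z axis and vertical above 1 rad).
It fails at once if one of the five things is dropped (touches nothing while its underside is more than 35 mm above the counter) ((height (world z) of creamer above 0.035 m and contact force between creamer and anything else below 0.005 N) or (height (world z) of sugar_pot above 0.035 m and contact force between sugar_pot and anything else below 0.005 N) or (height (world z) of jar_red above 0.035 m and contact force between jar_red and anything else below 0.005 N) or (height (world z) of jar_green above 0.035 m and contact force between jar_green and anything else below 0.005 N) or (height (world z) of cup above 0.035 m and contact force between cup and anything else below 0.005 N)).
It fails at once if the coffee pot is shifted more than 30 mm or tipped (distance of coffee_pot from where it was at the start of the episode above 0.03 m or angle between coffee_pot's own z axis and vertical above 0.4 rad).
It fails at once if the soap bottle is shifted more than 30 mm or tipped (distance of soap_bottle from where it was at the start of the episode above 0.03 m or angle between soap_bottle's own z axis and vertical above 0.4 rad).
It also fails if it takes over 118 s, if anything falls off the work surface, if the arm or the gripper's body presses on something with over 40 N, if the wrist force passes 120 N, or if a joint passes its speed limit or range.

ROBOT

A 6-joint arm with a two-finger parallel gripper is mounted at the origin on the work surface. World frame = base frame: x ahead of the robot, y to its left, z up, the work surface at z = 0. Lengths are in m, angles in rad, forces in N, time in s.
With the tool pointing down it reaches from about 0.325 to 0.75 m from the base axis. Payload 7.6 kg.
Tool frame: the origin (TCP) lies at the very end of the fingers, on their centre line; the grasp point (between the pads) lies ctrl.pinch_z behind it (ctrl.pinch_z is the distance from the TCP to the grasp point, in m); z points along the fingers, y is the line along which they close (so a half turn about z gives the same grasp; the last joint's range is limited). The gripper opens to 85 mm and grips with 20 to 120 N. Pads are 22 mm wide; open, the fingers measure 114 mm over their backs; the gripper's body (76 mm by 85 mm) begins 54 mm behind the grasp point. The pads swing forward as they close: fully open they stand 13 mm farther back than shut.
Start: joints at [-1.298, 0.052, 1.401, -0, 1.689, -0.07], TCP at [0.176, -0.494, 0.21] pointing down, gripper open.
Joint ranges: [-2.9, 2.9], [-0.91, 2.17], [0.12, 2.37], [-1.06, 4.2], [0.26, 2.73], [-2.93, 2.93]. Speed limits (rad/s): [2.57, 2.57, 3.01, 3.14, 3.14, 3.14].

INTERFACE

Orientations are given as a unit quaternion [x, y, z, w].
In Python, from rig import ctrl gives the robot as it stands. The module is installed in compiled form; this text tells all that it offers.
- The arm moves only by the shell command python3 -m handwheel 'ROWS' [FORCE]. ROWS is text: rows parted by semicolons, each of 7 numbers parted by spaces: the shift along the tool's x, y, z in mm, then the turn, a rotation vector about the tool's x, y, z in degrees, then the closure, from 0 (fully open) to 1 (shut). A call has 1 to 12 rows; each row is the pose to reach, as a shift and turn from the pose commanded when the call began, along the tool's axes at that moment; what a row does not reach only later rows make up. A row lasts 1/12 s, in which the tool goes at most 41.7 mm and 7.16 degrees, less where a joint would pass 70% of its speed; a pose out of reach is approached as far as the arm can. A call with a gripper value outside its range is refused whole. The fingers move at their own pace and stop on an object; FORCE is the grip in N (left out, the last holds). Time passes only in rows, so rows that repeat a pose let the fingers close. It gives the time, the measured TCP pose, the force, the opening and the grip force at its end, in the units of the state.
- ctrl.state(): the state, without advancing time (a new reading comes with each control period).
- ctrl.capture(name): name is "side" or "top"; returns a dict with "color" (480x640x3 uint8, red, green, blue), "z_map" (480x640 float32, m along the optical axis (not along the pixel's ray), 0 where there is no reading), "K" (3x3 intrinsics, pixels), "position" and "orientation" of the camera in the world. Camera axes: x right, y down, z forward; pixel columns grow to the right and rows downward; lengths in m; the calibration is good to about 2 mm. A picture is of the moment at which its call begins.
- ctrl.close_job(): hands the job in; it is judged then, once.
Trained networks look in a picture, given as the dict that the camera call returned (one of the last four; its "shot" number tells which), for a name from the list of things; names that differ only in an ending like _2 or _b are one class to them, and where a whole thing is asked for, a point or a joint stands for the part that bears it (a point fixed in the world has none). Each returns a list of dicts, best first, with "p" (0 to 1); they miss things now and then, are a little off and sometimes report something else, mostly with a low value. They report only what shows in the picture. A call takes as long as a camera call. They do not tell look-alikes from the thing itself.
- ctrl.spot_in(name, picture): "at" ([column, row] in pixels, amid what is visible of it).
- ctrl.mark_of(name, picture): "at" ([column, row] in pixels: a listed point, or the origin of a listed thing).
The state is a dict: "time_s": time; "q": joint angles; "qvel": joint speeds; "joint_efforts": joint torques, N m; "position": TCP position; "tcp_rot": TCP orientation; "wrist_force": force on the tool from outside, world axes, zero at the start; "torque": the same for the moment, N m; "finger_gap": opening from 0.0 (shut) to 1.0 (fully open); "gripper_force": force on a finger pad.
Only numpy, scipy, OpenCV 4.12 (cv2) and the standard library are available. Lean on these libraries where they do the work, as an engineer would, in place of code of your own. Each camera call takes 0.05 s, during which the arm holds its last target. There are 200 camera calls.

## Working session

There is one attempt and no reset: what is moved stays moved. The work goes in short steps, Python scripts to look and compute and a shell command to move; the robot and the scene stay as the last step left them, time stands still between calls to the robot, and variables do not carry over. Pictures are saved under pics/ and viewed, at most 14 in all, crops included, and the job is handed in when it is done.

```bash
mkdir -p pics; cat > h.py <<'E'
import numpy as np,cv2
from scipy.spatial.transform import Rotation as R
from rig import ctrl
def save(p,n): cv2.imwrite('pics/'+n,p['color'][:,:,::-1])
def world(p,u,v,z=None):
    K=np.array(p['K']);d=np.array([(u-K[0,2])/K[0,0],(v-K[1,2])/K[1,1],1.])
    Rm=R.from_quat(p['orientation']).as_matrix();c=np.array(p['position'])
    if z is None: return c+Rm@d*p['z_map'][int(round(v)),int(round(u))]
    w=Rm@d; return c+w*(z-c[2])/w[2]
def cloud(p):
    K=np.array(p['K']);v,u=np.mgrid[:480,:640];z=p['z_map']
    P=np.stack([(u-K[0,2])/K[0,0]*z,(v-K[1,2])/K[1,1]*z,z],-1)
    W=P@R.from_quat(p['orientation']).as_matrix().T+np.array(p['position']); W[z==0]=np.nan
    return W
E
python3 - <<'E'
from h import *
s=ctrl.state();print(s['time_s'],s['position'],s['tcp_rot'],ctrl.pinch_z,R.from_quat(s['tcp_rot']).as_matrix().round(3).tolist())
names="creamer sugar_pot jar_red cup serving_tray spice_tray wash_tray coffee_pot soap_bottle".split()
for c in ('top','side'):
    p=ctrl.capture(c);save(p,c+'0.png');print(c,np.round(p['position'],3),p['K'][0][0])
    for n in names:
        for d in ctrl.mark_of(n,p)[:4]:
            if d['p']>.2: print(n,round(d['p'],2),np.round(d['at']),world(p,*d['at'],z=0).round(3))
E
```

```text
0.0 [ 0.17639207 -0.4941188   0.20905087] [ 9.85346664e-01  1.70561735e-01 -6.57787661e-05 -8.00576945e-04] 0.0187 [[0.942, 0.336, -0.0], [0.336, -0.942, 0.002], [0.0, -0.002, -1.0]]
top [0.164 0.013 1.435] 489.2947484087671
creamer 0.54 [273. 260.] [0.458 0.134 0.   ]
sugar_pot 0.67 [316. 294.] [0.342 0.02  0.   ]
sugar_pot 0.65 [362. 254.] [ 0.443 -0.131  0.   ]
sugar_pot 0.6 [378. 286.] [ 0.342 -0.166  0.   ]
sugar_pot 0.5 [350. 291.] [ 0.338 -0.08   0.   ]
jar_red 0.82 [400. 246.] [ 0.454 -0.25   0.   ]
jar_red 0.7 [360. 252.] [ 0.451 -0.128  0.   ]
cup 0.89 [229. 266.] [0.454 0.266 0.   ]
serving_tray 0.69 [400. 195.] [ 0.613 -0.275  0.   ]
spice_tray 0.64 [223. 222.] [0.592 0.275 0.   ]
wash_tray 0.84 [314. 200.] [ 0.63 -0.01  0.  ]
coffee_pot 0.87 [156. 278.] [0.445 0.486 0.   ]
soap_bottle 0.85 [475. 241.] [ 0.442 -0.473  0.   ]
side [-0.082  0.674  0.863] 509.56036160025064
creamer 0.64 [295. 289.] [0.452 0.132 0.   ]
sugar_pot 0.89 [387. 262.] [ 0.341 -0.068  0.   ]
sugar_pot 0.69 [372. 228.] [ 0.436 -0.142  0.   ]
sugar_pot 0.61 [412. 241.] [ 0.333 -0.167  0.   ]
sugar_pot 0.58 [364. 284.] [0.34  0.024 0.   ]
jar_red 0.58 [391. 203.] [ 0.456 -0.256 -0.   ]
cup 0.85 [255. 326.] [0.448 0.263 0.   ]
serving_tray 0.61 [348. 181.] [ 0.608 -0.262  0.   ]
serving_tray 0.29 [442. 169.] [ 0.429 -0.477  0.   ]
spice_tray 0.93 [211. 295.] [0.585 0.265 0.   ]
wash_tray 0.68 [281. 226.] [ 0.621 -0.002  0.   ]
wash_tray 0.47 [370. 231.] [ 0.433 -0.13  -0.   ]
coffee_pot 0.7 [169. 402.] [0.449 0.487 0.   ]
coffee_pot 0.53 [208. 296.] [0.587 0.271 0.   ]
soap_bottle 0.61 [442. 167.] [ 0.435 -0.489  0.   ]
```

```bash
ls pics; python3 -m handwheel --help 2>&1 | head -5
```

```text
side0.png
top0.png
schema error: expected rows of numbers
```

```bash
python3 -c "
import cv2
a=cv2.imread('pics/top0.png')[150:330,120:520];cv2.imwrite('pics/topc.png',cv2.resize(a,(800,360),interpolation=2))
a=cv2.imread('pics/side0.png')[140:440,130:490];cv2.imwrite('pics/sidec.png',cv2.resize(a,(720,600),interpolation=2))"
```

```text
(no output)
```

View pics/topc.png

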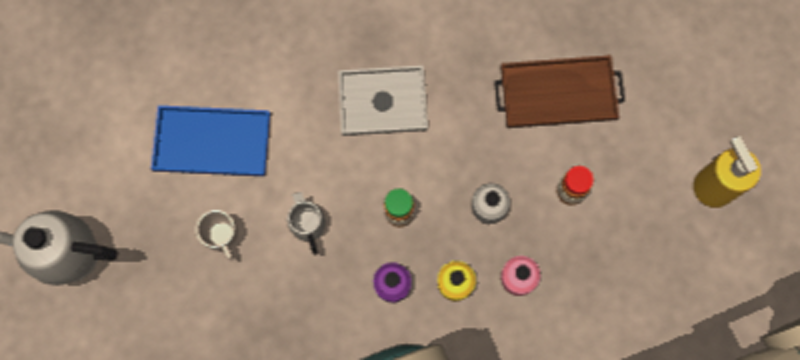

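View pics/sidec.png

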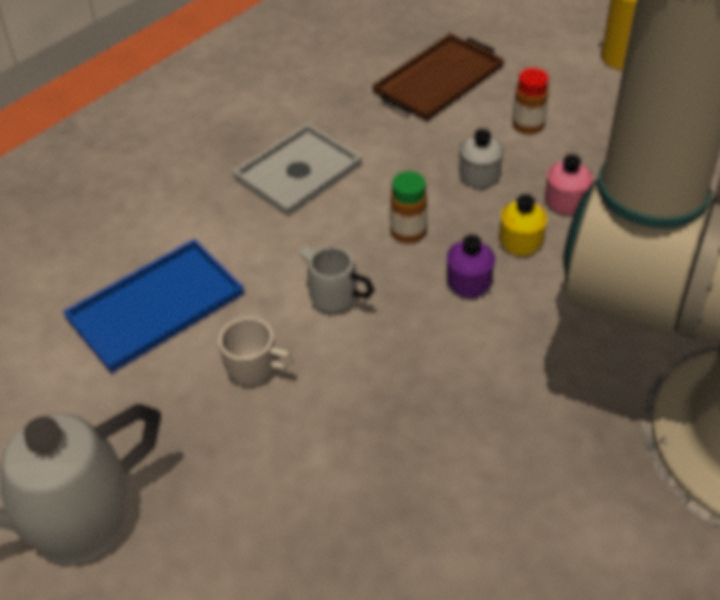

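The steel sugar pot is the grey one at top-camera pixel (365,251). The purple (316,291), yellow (348,290) and pink (380,287) ones are look-alikes. Both enlarged crops show that only this one is polished steel with a black knob. Left to right, the row is cup, creamer, green jar, sugar pot, red jar. Next I'll measure exact positions.

```bash
cat > meas.py <<'E'
from h import *
from scipy.optimize import least_squares
G=dict(cup=(.452,.264,.0275,(.022,.054)),creamer=(.455,.133,.027,(.014,.044)),jar_green=(.452,0,.022,(.008,.06)),sugar_pot=(.44,-.137,.027,(.014,.044)),jar_red=(.455,-.253,.022,(.008,.06)))
def objs(ps):
    W=[cloud(p).reshape(-1,3) for p in ps]
    for n,(x,y,r,(a,b)) in G.items():
        out=[]
        for sel in (W[:1],W[1:],W):
            A=np.vstack(sel);A=A[(np.hypot(A[:,0]-x,A[:,1]-y)<.075)&(A[:,2]>a)]
            B=A[A[:,2]<b]; c=np.array([x,y])
            for t in (.012,.006,.006):
                Bi=B[abs(np.hypot(*(B[:,:2]-c).T)-r)<t]
                if len(Bi)<8: break
                c=least_squares(lambda c:np.hypot(*(Bi[:,:2]-c).T)-r,c,loss='soft_l1',f_scale=.002).x
            out.append((c.round(4).tolist(),len(Bi)))
        H=A[(np.hypot(*(A[:,:2]-c).T)>r+.008)&(A[:,2]>.02)&(A[:,0]<c[0])&(A[:,2]<.065)]
        h=H[:,:2].mean(0)-c if len(H) else np.zeros(2)
        print(n,out,'top z',np.nanmax(A[:,2]).round(3),'handle yaw (0=-x)',np.arctan2(-h[1],-h[0]).round(3) if len(H) else '')
def trays(p):
    hsv=cv2.cvtColor(p['color'],cv2.COLOR_RGB2HSV);W=cloud(p)
    for n,(x,y,L) in dict(serving=(.608,-.268,.17),spice=(.588,.27,.17),wash=(.623,-.005,.13)).items():
        near=(abs(W[:,:,0]-x)<.08)&(abs(W[:,:,1]-y)<.11)&(W[:,:,2]>.008)
        P=W[near][:,:2]
        (c,s,a)=cv2.minAreaRect((P*1000).astype(np.float32)); print(n,'depthrect',np.round(c),np.round(s),round(a,1),len(P))
        if n!='wash':
            m=cv2.inRange(hsv,*((np.array([100,120,60]),np.array([130,255,255])) if n=='spice' else (np.array([0,90,40]),np.array([15,255,160]))))
            m=cv2.morphologyEx(m,cv2.MORPH_OPEN,np.ones((3,3),np.uint8)); m[~((abs(W[:,:,0]-x)<.09)&(abs(W[:,:,1]-y)<.11))]=0
            vv,uu=np.nonzero(m);Q=np.array([world(p,u,v,z=.013)[:2]*1000 for u,v in zip(uu,vv)],np.float32)
            (c,s,a)=cv2.minAreaRect(Q);print('   colrect',np.round(c),np.round(s),round(a,1))
if __name__=='__main__':
    t=ctrl.capture('top');s=ctrl.capture('side');objs([t,s]);trays(t);trays(s)
E
python3 meas.py
```

```text
cup [([0.4486, 0.2589], 111), ([0.4483, 0.2621], 527), ([0.448, 0.2616], 635)] top z 0.065 handle yaw (0=-x) 0.355
creamer [([0.448, 0.1317], 68), ([0.4482, 0.133], 354), ([0.448, 0.1327], 422)] top z 0.072 handle yaw (0=-x) 0.156
jar_green [([0.4526, -0.0047], 57), ([0.4511, -0.0041], 315), ([0.4514, -0.0041], 372)] top z 0.091 handle yaw (0=-x) 
sugar_pot [([0.4443, -0.1383], 37), ([0.4426, -0.138], 194), ([0.443, -0.138], 230)] top z 0.079 handle yaw (0=-x) 
jar_red [([0.454, -0.2636], 71), ([0.4523, -0.2633], 273), ([0.4528, -0.2634], 345)] top z 0.09 handle yaw (0=-x) 
serving depthrect [ 606. -269.] [209. 152.] 88.8 728
   colrect [ 609. -268.] [172. 103.] 87.6
spice depthrect [586. 271.] [217. 155.] 89.7 667
   colrect [596. 265.] [169. 100.] 80.2
wash depthrect [623.  -5.] [151. 209.] 0.8 556
serving depthrect [ 606. -268.] [201. 106.] 87.2 434
   colrect [ 586. -267.] [187. 148.] 87.4
spice depthrect [594. 265.] [172. 105.] 80.3 661
   colrect [592. 267.] [169. 105.] 79.9
wash depthrect [626.   1.] [135. 106.] 86.6 410
```

```bash
cat > go.py <<'E'
import sys
from h import *
# args: x y z yawdeg (world, mm) groups -> shift/turn in tool axes, all from the present pose
s=ctrl.state();Rm=R.from_quat(s['tcp_rot']);p=np.array(s['position'])*1000
print(round(s['time_s'],2),'at',p.round(1),'yaw',round(np.degrees(np.arctan2(*Rm.as_matrix()[[1,0],0])),2),'gap',round(s['finger_gap'],3),'F',np.round(s['wrist_force'],1),'grip',round(float(np.max(s['gripper_force'])),1))
a=list(map(float,sys.argv[1:]))
for i in range(0,len(a),4):
    T=R.from_euler('z',a[i+3],degrees=True)*R.from_euler('x',180,degrees=True)
    print(Rm.inv().apply(np.array(a[i:i+3])-p).round(1),(Rm.inv()*T).as_rotvec(degrees=True).round(1))
E
python3 go.py 440 -250 210 9  440 130 180 9  448 133 150 9
```

```text
1.1 at [ 176.5 -494.5  209.9] yaw 19.64 gap 0.998 F [-0.2  0.6 -1.1] grip 0.0
[ 3.303e+02 -1.417e+02 -1.000e-01] [ 0.   0.  10.6]
[ 458.1 -499.6   29.9] [ 0.   0.  10.6]
[ 466.6 -499.7   59.9] [ 0.   0.  10.6]
```

```bash
python3 -m handwheel '330 -142 0 0 0 10.6 0.1;330 -142 0 0 0 10.6 0.1;330 -142 0 0 0 10.6 0.1;330 -142 0 0 0 10.6 0.1;330 -142 0 0 0 10.6 0.1;330 -142 0 0 0 10.6 0.1;330 -142 0 0 0 10.6 0.1;330 -142 0 0 0 10.6 0.1;400 -330 20 0 0 10.6 0.1;400 -330 20 0 0 10.6 0.1;460 -500 60 0 0 10.6 0.1;460 -500 60 0 0 10.6 0.1' 40
python3 go.py 448 133 130 9  448 133 14 9
```

```text
time_s: 2.1
position: [0.431, -0.103, 0.1887]
tcp_rot: [0.997, 0.079, 0.0, 0.0]
wrist_force: [0.5, -0.5, -0.1]
finger_gap: 0.897
gripper_force: 0.0
2.1 at [ 431.  -103.   188.7] yaw 9.04 gap 0.897 F [ 0.5 -0.5 -0.1] grip 0.0
[  53.9 -230.4   58.7] [ 0. -0.  0.]
[  53.8 -230.5  174.7] [ 0. -0.  0.]
```

```bash
python3 -m handwheel '54 -230 40 0 0 0 0.1;54 -230 40 0 0 0 0.1;54 -230 40 0 0 0 0.1;54 -230 40 0 0 0 0.1;54 -230 40 0 0 0 0.1;54 -230 40 0 0 0 0.1;54 -230 59 0 0 0 0.1;54 -230 59 0 0 0 0.1;54 -230 59 0 0 0 0.1' 40
python3 go.py 448 133 14 9
```

```text
time_s: 2.85
position: [0.4475, 0.1306, 0.1292]
tcp_rot: [0.997, 0.079, -0.001, 0.0]
wrist_force: [0.3, 0.0, -0.1]
finger_gap: 0.899
gripper_force: 0.0
2.85 at [447.5 130.6 129.2] yaw 9.07 gap 0.899 F [ 0.3  0.  -0.1] grip 0.0
[  1.1  -2.4 115.2] [0.  0.1 0.1]
```

```bash
python3 -m handwheel '1 -2 40 0 0 0 0.1;1 -2 75 0 0 0 0.1;1 -2 100 0 0 0 0.1;1 -2 115 0 0 0 0.1;1 -2 115 0 0 0 0.1;1 -2 115 0 0 0 0.7;1 -2 115 0 0 0 0.7;1 -2 115 0 0 0 0.7;1 -2 115 0 0 0 0.7;1 -2 115 0 0 0 0.7;1 -2 115 0 0 0 0.7;1 -2 115 0 0 0 0.7' 40
python3 go.py 448 133 130 9 607 -309 130 0 607 -309 24 0
```

```text
time_s: 3.85
position: [0.451, 0.1327, 0.0177]
tcp_rot: [0.997, 0.079, 0.003, 0.0]
wrist_force: [0.2, -1.6, 7.5]
finger_gap: 0.569
gripper_force: 42.3
3.85 at [451.  132.7  17.7] yaw 9.02 gap 0.569 F [ 0.2 -1.6  7.5] grip 42.3
[  -2.3   -0.7 -112.3] [ 0.  -0.3  0. ]
[  85.4  460.8 -111.6] [ 0.  -0.3  9. ]
[ 84.9 460.7  -5.6] [ 0.  -0.3  9. ]
```

```bash
python3 -m handwheel '0 0 -10 0 0 0 0.7;0 0 -25 0 0 0 0.7;0 0 -50 0 0 0 0.7;0 0 -85 0 0 0 0.7;0 0 -115 0 0 0 0.7;0 0 -115 0 0 0 0.7' 40
python3 go.py 607 -309 130 0; python3 - <<'E'
from h import *
p=ctrl.capture('side');cv2.imwrite('pics/s1.png',cv2.resize(p['color'][180:380,200:440,::-1],(720,600),interpolation=2))
E
```

```text
time_s: 4.35
position: [0.4521, 0.1336, 0.1379]
tcp_rot: [0.997, 0.079, 0.006, -0.001]
wrist_force: [1.3, -0.4, -0.8]
finger_gap: 0.575
gripper_force: 42.0
4.35 at [452.1 133.6 137.9] yaw 9.04 gap 0.575 F [ 1.3 -0.4 -0.8] grip 42.0
[ 83.3 461.5   8.6] [-0.1 -0.7  9. ]
```

View pics/s1.png

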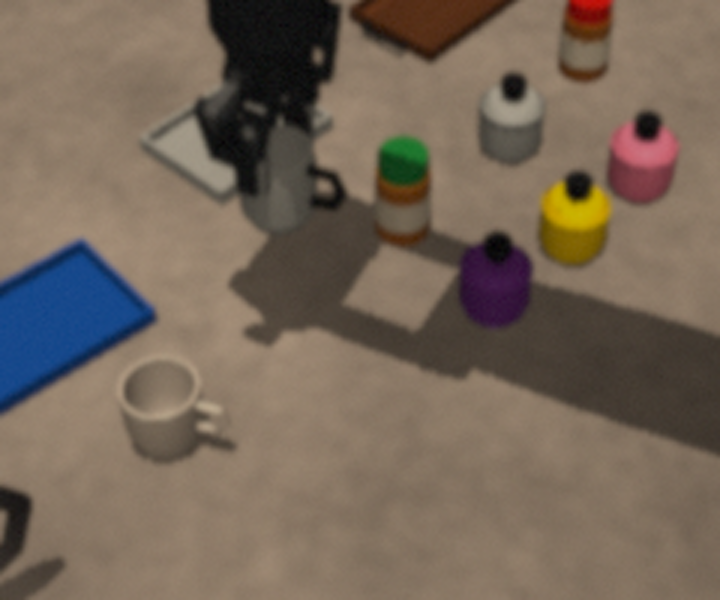

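```bash
python3 -m handwheel '83 461 0 0 0 9 0.7;83 461 0 0 0 9 0.7;83 461 0 0 0 9 0.7;83 461 0 0 0 9 0.7;83 461 0 0 0 9 0.7;83 461 0 0 0 9 0.7;83 461 0 0 0 9 0.7;83 461 0 0 0 9 0.7;83 461 0 0 0 9 0.7;83 461 0 0 0 9 0.7;83 461 0 0 0 9 0.7;83 461 0 0 0 9 0.7' 40
python3 -m handwheel '0 0 0 0 0 0 0.7;0 0 0 0 0 0 0.7;0 0 0 0 0 0 0.7' 40 >/dev/null
python3 go.py 607 -309 23 0
```

```text
time_s: 5.4
position: [0.6024, -0.3147, 0.127]
tcp_rot: [1.0, -0.002, -0.002, -0.0]
wrist_force: [-1.5, -0.5, -2.0]
finger_gap: 0.571
gripper_force: 42.2
5.65 at [ 603.  -308.2  129.4] yaw 0.09 gap 0.574 F [-0.5  0.3 -1.4] grip 42.2
[  4.1   1.  106.4] [-0.1  0.1  0.1]
```

```bash
python3 -m handwheel '4 1 40 0 0 0 0.7;4 1 75 0 0 0 0.7;4 1 95 0 0 0 0.7;4 1 101 0 0 0 0.7;4 1 103 0 0 0 0.7;4 1 105 0 0 0 0.7;4 1 107 0 0 0 0.7;4 1 108 0 0 0 0.7;4 1 108 0 0 0 0.7' 40
python3 go.py 607 -309 130 0
```

```text
time_s: 6.4
position: [0.6079, -0.3107, 0.0233]
tcp_rot: [1.0, 0.0, 0.001, 0.001]
wrist_force: [-0.5, 0.6, -2.0]
finger_gap: 0.572
gripper_force: 42.2
6.4 at [ 607.9 -310.7   23.3] yaw 0.04 gap 0.572 F [-0.5  0.6 -2. ] grip 42.2
[  -0.7   -1.5 -106.7] [ 0.1 -0.1  0. ]
```

```bash
python3 -m handwheel '0 0 1 0 0 0 0.7;0 0 2 0 0 0 0.7;0 0 2 0 0 0 0.7' 40
python3 -m handwheel '0 0 1 0 0 0 0.7;0 0 1 0 0 0 0.7' 40
```

```text
time_s: 6.65
position: [0.6079, -0.3107, 0.0217]
tcp_rot: [1.0, 0.0, 0.001, 0.001]
wrist_force: [-1.7, 0.7, 3.8]
finger_gap: 0.571
gripper_force: 42.9
time_s: 6.82
position: [0.6081, -0.3107, 0.0218]
tcp_rot: [1.0, 0.0, 0.001, 0.001]
wrist_force: [-5.0, 2.2, 9.2]
finger_gap: 0.57
gripper_force: 43.3
```

```bash
python3 -m handwheel '0 0 -1 0 0 0 0.3;0 0 -1 0 0 0 0.22;0 0 -1 0 0 0 0.22;0 0 -1 0 0 0 0.22;0 0 -1 0 0 0 0.22;0 0 -35 0 0 0 0.22;0 0 -70 0 0 0 0.22;0 0 -110 0 0 0 0.22;0 0 -110 0 0 0 0.22;0 0 -110 0 0 0 0.22' 40
python3 go.py 453 -263 130 0; python3 - <<'E'
from h import *
p=ctrl.capture('top');save(p,'t1.png');W=cloud(p)
for n in('creamer','jar_red'):
  for d in ctrl.mark_of(n,p)[:3]: print(n,d['p'],world(p,*d['at'],z=0).round(3))
E
```

```text
time_s: 7.65
position: [0.6088, -0.3112, 0.133]
tcp_rot: [1.0, 0.0, 0.003, 0.002]
wrist_force: [-0.5, 0.6, -0.1]
finger_gap: 0.776
gripper_force: 0.0
7.65 at [ 608.8 -311.2  133. ] yaw 0.04 gap 0.776 F [-0.5  0.6 -0.1] grip 0.0
[-155.8  -48.4    1.8] [ 0.2 -0.4  0. ]
```

```bash
python3 -m handwheel '-156 -48 2 0 0 0 0.2;-156 -48 2 0 0 0 0.2;-156 -48 2 0 0 0 0.2;-156 -48 2 0 0 0 0.2;-156 -48 2 0 0 0 0.2;-156 -48 2 0 0 0 0.2;-156 -48 2 0 0 0 0.2' 40 >/dev/null
python3 go.py 453 -263 20 0; python3 - <<'E'
from h import *
p=ctrl.capture('top');cv2.imwrite('pics/t1.png',cv2.resize(p['color'][160:300,320:500,::-1],(720,560),interpolation=2))
E
```

```text
8.38 at [ 451.5 -262.6  126.5] yaw 0.03 gap 0.799 F [ 0.3 -1.5  0. ] grip 0.0
[  1.5   0.4 106.5] [-0. -0.  0.]
```

View pics/t1.png

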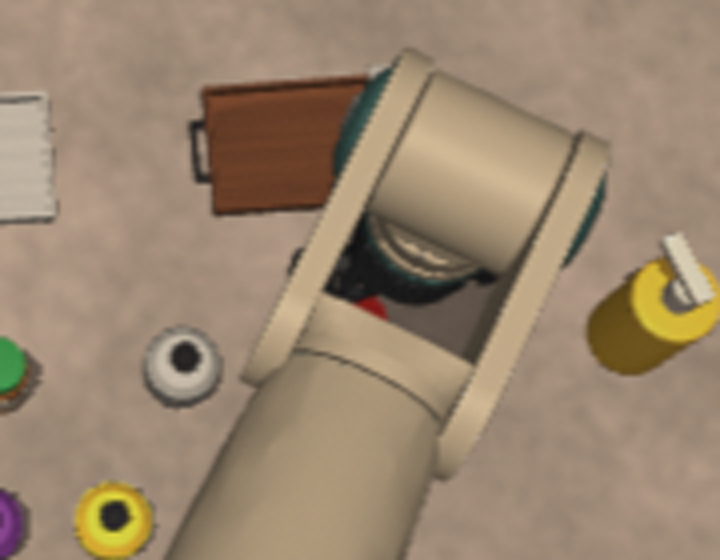

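The picture shows the arm over the red jar (red seen between the fingers at (370,305)). The creamer in the tray is hidden behind the wrist, and the steel sugar pot is undisturbed at (183,365).

```bash
python3 -m handwheel '2 0 40 0 0 0 0.2;2 0 75 0 0 0 0.2;2 0 95 0 0 0 0.2;2 0 106 0 0 0 0.2;2 0 106 0 0 0 0.2;2 0 106 0 0 0 0.8;2 0 106 0 0 0 0.8;2 0 106 0 0 0 0.8;2 0 106 0 0 0 0.8;2 0 106 0 0 0 0.8;2 0 106 0 0 0 0.8' 40
python3 go.py 453 -263 20 0
python3 -m handwheel '0 0 -10 0 0 0 0.8;0 0 -25 0 0 0 0.8;0 0 -50 0 0 0 0.8;0 0 -85 0 0 0 0.8;0 0 -120 0 0 0 0.8;0 0 -120 0 0 0 0.8' 40
python3 go.py 470 0 140 -5 590 224 140 -10
```

```text
time_s: 9.35
position: [0.4548, -0.2634, 0.0231]
tcp_rot: [1.0, 0.0, 0.002, 0.001]
wrist_force: [2.0, -0.6, 5.7]
finger_gap: 0.495
gripper_force: 41.3
9.35 at [ 454.8 -263.4   23.1] yaw 0.04 gap 0.495 F [ 2.  -0.6  5.7] grip 41.3
[-1.8 -0.4  3.1] [ 0.2 -0.2  0. ]
time_s: 9.85
position: [0.4558, -0.2642, 0.1495]
tcp_rot: [1.0, 0.0, 0.005, 0.004]
wrist_force: [1.0, -0.9, -0.2]
finger_gap: 0.496
gripper_force: 41.0
9.85 at [ 455.8 -264.2  149.5] yaw 0.05 gap 0.496 F [ 1.  -0.9 -0.2] grip 41.0
[  14.3 -264.3    7.8] [ 0.4 -0.6  5. ]
[ 134.5 -488.2    7.4] [ 0.4 -0.6 10. ]
```

```bash
python3 go.py 480 0 140 -5 602 305 140 -10
python3 -m handwheel '24 -265 0 0 0 5 0.8;24 -265 0 0 0 5 0.8;24 -265 0 0 0 5 0.8;24 -265 0 0 0 5 0.8;24 -265 0 0 0 5 0.8;24 -265 0 0 0 5 0.8;146 -569 0 0 0 10 0.8;146 -569 0 0 0 10 0.8;146 -569 0 0 0 10 0.8;146 -569 0 0 0 10 0.8;146 -569 0 0 0 10 0.8;146 -569 0 0 0 10 0.8' 40 >/dev/null
python3 go.py 602 305 140 -10
```

```text
9.85 at [ 455.8 -264.2  149.5] yaw 0.05 gap 0.496 F [ 1.  -0.9 -0.2] grip 41.0
[  24.3 -264.3    7.9] [ 0.4 -0.6  5. ]
[ 146.5 -569.2    7. ] [ 0.4 -0.6 10. ]
10.85 at [565.4 221.8 141. ] yaw -9.95 gap 0.495 F [ 0.8 -0.9 -1.5] grip 41.2
[ 21.7 -88.2   1. ] [0.  0.  0.1]
```

Time is plentiful, so I'll finish the move, settle, then lower.

```bash
python3 -m handwheel '21 -88 0 0 0 0 0.8;21 -88 0 0 0 0 0.8;21 -88 0 0 0 0 0.8;21 -88 0 0 0 0 0.8;21 -88 0 0 0 0 0.8;21 -88 0 0 0 0 0.8' 40 >/dev/null
python3 go.py 602 305 27 -10
```

```text
11.35 at [601.2 301.5 141.3] yaw -10.03 gap 0.498 F [ 1.  -0.4 -1.1] grip 41.3
[ 1.000e-01 -3.700e+00  1.143e+02] [ 0. -0. -0.]
```

```bash
python3 -m handwheel '0 -4 40 0 0 0 0.8;0 -4 75 0 0 0 0.8;0 -4 95 0 0 0 0.8;0 -4 105 0 0 0 0.8;0 -4 109 0 0 0 0.8;0 -4 112 0 0 0 0.8;0 -4 114 0 0 0 0.8;0 -4 115 0 0 0 0.8;0 -4 115 0 0 0 0.8;0 -4 115 0 0 0 0.8' 40
python3 -m handwheel '0 0 1 0 0 0 0.8;0 0 2 0 0 0 0.8;0 0 2 0 0 0 0.8' 40
```

```text
time_s: 12.18
position: [0.6027, 0.307, 0.0272]
tcp_rot: [0.996, -0.087, 0.001, -0.0]
wrist_force: [-0.5, 0.3, 0.7]
finger_gap: 0.501
gripper_force: 41.5
time_s: 12.43
position: [0.603, 0.3071, 0.0272]
tcp_rot: [0.996, -0.087, 0.001, -0.0]
wrist_force: [-4.8, -2.6, 11.0]
finger_gap: 0.497
gripper_force: 42.6
```

```bash
python3 -m handwheel '0 0 -2 0 0 0 0.4;0 0 -2 0 0 0 0.3;0 0 -2 0 0 0 0.3;0 0 -2 0 0 0 0.3;0 0 -2 0 0 0 0.3;0 0 -35 0 0 0 0.3;0 0 -70 0 0 0 0.3;0 0 -110 0 0 0 0.2;0 0 -120 0 0 0 0.1;0 0 -120 0 0 0 0.1' 40
python3 go.py 448 262 140 20
```

```text
time_s: 13.27
position: [0.604, 0.3077, 0.1497]
tcp_rot: [0.996, -0.087, 0.004, -0.002]
wrist_force: [-0.2, -0.3, 0.8]
finger_gap: 0.907
gripper_force: 0.0
13.27 at [604.  307.7 149.7] yaw -9.96 gap 0.907 F [-0.2 -0.3  0.8] grip 0.0
[-145.8   72.     8.2] [ -0.2  -0.5 -30. ]
```

```bash
python3 -m handwheel '-146 72 0 0 0 -30 0.1;-146 72 0 0 0 -30 0.1;-146 72 0 0 0 -30 0.1;-146 72 0 0 0 -30 0.1;-146 72 0 0 0 -30 0.1;-146 72 0 0 0 -30 0.1;-146 72 0 0 0 -30 0.1;-146 72 0 0 0 -30 0.1;-146 72 0 0 0 -30 0.1' 40 >/dev/null
python3 go.py 448 262 18 20; python3 - <<'E'
from meas import *
t=ctrl.capture('top');s=ctrl.capture('side');objs([t,s])
cv2.imwrite('pics/t2.png',cv2.resize(t['color'][160:310,200:450,::-1],(800,480),interpolation=2))
E
```

```text
14.02 at [446.9 261.4 143.8] yaw 19.97 gap 0.898 F [-0.5 -0.4 -0.2] grip 0.0
[  1.2  -0.2 125.8] [ 0. -0. -0.]
cup [([0.4478, 0.2582], 52), ([0.4483, 0.2622], 513), ([0.4477, 0.2616], 567)] top z 0.498 handle yaw (0=-x) 0.337
creamer [([0.455, 0.133], 0), ([0.455, 0.133], 0), ([0.455, 0.133], 0)] top z 0.497 handle yaw (0=-x) 
jar_green [([0.4524, -0.0047], 56), ([0.4511, -0.0043], 308), ([0.4514, -0.0043], 364)] top z 0.089 handle yaw (0=-x) 
sugar_pot [([0.4442, -0.1383], 34), ([0.4428, -0.1381], 193), ([0.4431, -0.1382], 227)] top z 0.08 handle yaw (0=-x) 
jar_red [([0.455, -0.253], 2), ([0.455, -0.253], 0), ([0.455, -0.253], 2)] top z 0.01 handle yaw (0=-x)
```

View pics/t2.png

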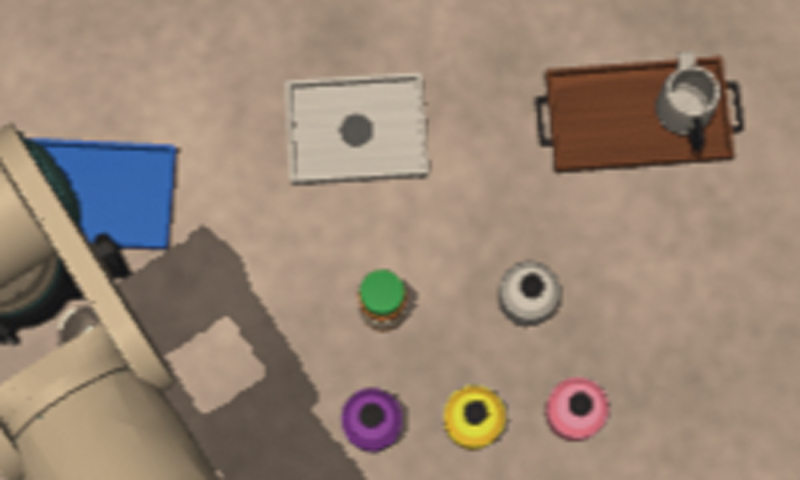

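The creamer stands upright in the right half of the serving tray at (690,100), and the wash tray and the rest of the row are undisturbed. Cup next.

```bash
python3 -m handwheel '1 0 40 0 0 0 0.1;1 0 75 0 0 0 0.1;1 0 100 0 0 0 0.1;1 0 118 0 0 0 0.1;1 0 124 0 0 0 0.1;1 0 124 0 0 0 0.1;1 0 124 0 0 0 0.7;1 0 124 0 0 0 0.7;1 0 124 0 0 0 0.7;1 0 124 0 0 0 0.7;1 0 124 0 0 0 0.7;1 0 124 0 0 0 0.7' 40
python3 -m handwheel '0 0 -10 0 0 0 0.7;0 0 -25 0 0 0 0.7;0 0 -50 0 0 0 0.7;0 0 -85 0 0 0 0.7;0 0 -120 0 0 0 0.7;0 0 -120 0 0 0 0.7' 40
python3 go.py 627 0 140 0
```

```text
time_s: 15.12
position: [0.4482, 0.262, 0.0221]
tcp_rot: [0.985, 0.174, 0.002, -0.0]
wrist_force: [-0.2, -1.0, 6.3]
finger_gap: 0.632
gripper_force: 42.2
time_s: 15.62
position: [0.4497, 0.2631, 0.1489]
tcp_rot: [0.985, 0.174, 0.007, -0.002]
wrist_force: [0.3, 0.4, 0.4]
finger_gap: 0.635
gripper_force: 42.5
15.62 at [449.7 263.1 148.9] yaw 20.05 gap 0.635 F [0.3 0.4 0.4] grip 42.5
[ 76.2 308.    9.5] [-0.2 -0.7 20.1]
```

```bash
python3 -m handwheel '76 308 0 0 0 20 0.7;76 308 0 0 0 20 0.7;76 308 0 0 0 20 0.7;76 308 0 0 0 20 0.7;76 308 0 0 0 20 0.7;76 308 0 0 0 20 0.7;76 308 0 0 0 20 0.7;76 308 0 0 0 20 0.7;76 308 0 0 0 20 0.7;76 308 0 0 0 20 0.7;76 308 0 0 0 20 0.7;76 308 0 0 0 20 0.7' 40 >/dev/null
python3 go.py 627 0 27 0
```

```text
16.62 at [623.3  -0.7 140.2] yaw 0.12 gap 0.637 F [-0.2 -0.2 -2. ] grip 42.6
[  3.7  -0.6 113.2] [-0.  -0.   0.1]
```

```bash
python3 -m handwheel '3 0 40 0 0 0 0.7;3 0 75 0 0 0 0.7;3 0 95 0 0 0 0.7;3 0 105 0 0 0 0.7;3 0 109 0 0 0 0.7;3 0 112 0 0 0 0.7;3 0 114 0 0 0 0.7;3 0 115 0 0 0 0.7;3 0 115 0 0 0 0.7;3 0 115 0 0 0 0.7' 40
python3 -m handwheel '0 0 1 0 0 0 0.7;0 0 2 0 0 0 0.7;0 0 2 0 0 0 0.7' 40
```

```text
time_s: 17.45
position: [0.6275, -0.0018, 0.0263]
tcp_rot: [1.0, 0.0, 0.001, 0.0]
wrist_force: [-1.0, 0.3, 1.2]
finger_gap: 0.634
gripper_force: 42.8
time_s: 17.7
position: [0.6285, -0.0018, 0.0261]
tcp_rot: [1.0, 0.0, 0.003, 0.0]
wrist_force: [-1.8, 0.6, 10.8]
finger_gap: 0.637
gripper_force: 43.5
```

Contact. Release, raise, then go to the sugar pot at (443,-138).

```bash
python3 -m handwheel '0 0 -2 0 0 0 0.3;0 0 -2 0 0 0 0.15;0 0 -2 0 0 0 0.15;0 0 -2 0 0 0 0.15;0 0 -2 0 0 0 0.15;0 0 -35 0 0 0 0.15;0 0 -70 0 0 0 0.15;0 0 -110 0 0 0 0.15;0 0 -110 0 0 0 0.15;0 0 -110 0 0 0 0.15' 40
python3 go.py 443 -138 130 0
python3 -m handwheel '-185 136 0 0 0 0 0.15;-185 136 0 0 0 0 0.15;-185 136 0 0 0 0 0.15;-185 136 0 0 0 0 0.15;-185 136 0 0 0 0 0.15;-185 136 0 0 0 0 0.15;-185 136 0 0 0 0 0.15;-185 136 0 0 0 0 0.15;-185 136 0 0 0 0 0.15;-185 136 0 0 0 0 0.15' 40 >/dev/null
python3 go.py 443 -138 18 0
```

```text
time_s: 18.53
position: [0.6283, -0.0019, 0.1364]
tcp_rot: [1.0, 0.0, 0.003, 0.0]
wrist_force: [-0.4, -0.4, -1.5]
finger_gap: 0.848
gripper_force: 0.0
18.53 at [628.3  -1.9 136.4] yaw 0.04 gap 0.848 F [-0.4 -0.4 -1.5] grip 0.0
[-185.4  135.9    5.2] [ 0.  -0.4  0. ]
19.37 at [ 442.2 -137.3  132.3] yaw 0.1 gap 0.85 F [-0.   0.6 -0.2] grip 0.0
[  0.9   0.8 114.3] [-0.   0.   0.1]
```

```bash
python3 -m handwheel '1 0 40 0 0 0 0.15;1 0 75 0 0 0 0.15;1 0 100 0 0 0 0.15;1 0 115 0 0 0 0.15;1 0 120 0 0 0 0.15;1 0 120 0 0 0 0.15;1 0 120 0 0 0 0.7;1 0 120 0 0 0 0.7;1 0 120 0 0 0 0.7;1 0 120 0 0 0 0.7;1 0 120 0 0 0 0.7;1 0 120 0 0 0 0.7' 45
python3 -m handwheel '0 0 -10 0 0 0 0.7;0 0 -20 0 0 0 0.7;0 0 -20 0 0 0 0.7' 45
python3 go.py 443 -138 140 0
```

```text
time_s: 20.37
position: [0.4443, -0.1381, 0.0148]
tcp_rot: [1.0, 0.0, 0.002, 0.0]
wrist_force: [0.9, 2.7, 6.3]
finger_gap: 0.592
gripper_force: 47.8
time_s: 20.62
position: [0.4441, -0.1386, 0.0355]
tcp_rot: [1.0, 0.0, 0.002, 0.001]
wrist_force: [0.4, 0.1, -2.5]
finger_gap: 0.598
gripper_force: 47.7
20.62 at [ 444.1 -138.6   35.5] yaw 0.04 gap 0.598 F [ 0.4  0.1 -2.5] grip 47.7
[  -0.7   -0.5 -104.5] [ 0.1 -0.2  0. ]
```

```bash
python3 -m handwheel '0 0 -35 0 0 0 0.7;0 0 -70 0 0 0 0.7;0 0 -100 0 0 0 0.7;0 0 -100 0 0 0 0.7;167 89 -100 0 0 2 0.7;167 89 -100 0 0 2 0.7;167 89 -100 0 0 2 0.7;167 89 -100 0 0 2 0.7;167 89 -100 0 0 2 0.7;167 89 -100 0 0 2 0.7;167 89 -100 0 0 2 0.7;167 89 -100 0 0 2 0.7' 45 >/dev/null
python3 go.py 611 -227 19 -2
```

```text
21.62 at [ 609.2 -226.5  132. ] yaw -1.96 gap 0.598 F [-0.9  1.1 -2.1] grip 48.8
[  2.    0.5 113. ] [-0.   0.1  0. ]
```

```bash
python3 -m handwheel '1 0 40 0 0 0 0.7;1 0 75 0 0 0 0.7;1 0 95 0 0 0 0.7;1 0 105 0 0 0 0.7;1 0 109 0 0 0 0.7;1 0 112 0 0 0 0.7;1 0 113 0 0 0 0.7;1 0 114 0 0 0 0.7;1 0 114 0 0 0 0.7;1 0 114 0 0 0 0.7' 45
python3 -m handwheel '0 0 1 0 0 0 0.7;0 0 2 0 0 0 0.7;0 0 2 0 0 0 0.7' 45
```

```text
time_s: 22.45
position: [0.6114, -0.2271, 0.02]
tcp_rot: [1.0, -0.017, 0.001, 0.0]
wrist_force: [-0.1, 0.5, -2.4]
finger_gap: 0.597
gripper_force: 48.8
time_s: 22.7
position: [0.6115, -0.2272, 0.019]
tcp_rot: [1.0, -0.017, 0.001, 0.0]
wrist_force: [-2.9, 1.9, 6.1]
finger_gap: 0.593
gripper_force: 49.6
```

```bash
python3 -m handwheel '0 0 -1 0 0 0 0.35;0 0 -1 0 0 0 0.28;0 0 -1 0 0 0 0.28;0 0 -1 0 0 0 0.28;0 0 -1 0 0 0 0.28;0 0 -35 0 0 0 0.28;0 0 -70 0 0 0 0.28;0 0 -110 0 0 0 0.28;0 0 -115 0 0 0 0.28;0 0 -115 0 0 0 0.28' 40
python3 go.py 451 -4 135 0
python3 -m handwheel '-168 -217 0 0 0 -2 0.2;-168 -217 0 0 0 -2 0.2;-168 -217 0 0 0 -2 0.2;-168 -217 0 0 0 -2 0.2;-168 -217 0 0 0 -2 0.2;-168 -217 0 0 0 -2 0.2;-168 -217 0 0 0 -2 0.2;-168 -217 0 0 0 -2 0.2;-168 -217 0 0 0 -2 0.2;-168 -217 0 0 0 -2 0.2;-168 -217 0 0 0 -2 0.2' 40 >/dev/null
python3 go.py 451 -4 20 0
```

```text
time_s: 23.53
position: [0.6127, -0.2277, 0.1366]
tcp_rot: [1.0, -0.017, 0.004, 0.002]
wrist_force: [0.6, -0.1, -0.7]
finger_gap: 0.722
gripper_force: 0.0
23.53 at [ 612.7 -227.7  136.6] yaw -1.96 gap 0.722 F [ 0.6 -0.1 -0.7] grip 0.0
[-169.2 -218.    -0.3] [ 0.2 -0.4 -2. ]
24.45 at [450.6  -5.  131.2] yaw -0.02 gap 0.799 F [-0.6  1.1 -0. ] grip 0.0
[  0.5  -1.  111.2] [ 0.   0.1 -0. ]
```

```bash
python3 -m handwheel '1 -1 40 0 0 0 0.2;1 -1 75 0 0 0 0.2;1 -1 100 0 0 0 0.2;1 -1 111 0 0 0 0.2;1 -1 111 0 0 0 0.2;1 -1 111 0 0 0 0.8;1 -1 111 0 0 0 0.8;1 -1 111 0 0 0 0.8;1 -1 111 0 0 0 0.8;1 -1 111 0 0 0 0.8;1 -1 111 0 0 0 0.8' 40
python3 -m handwheel '0 0 -10 0 0 0 0.8;0 0 -25 0 0 0 0.8;0 0 -50 0 0 0 0.8;0 0 -85 0 0 0 0.8;0 0 -120 0 0 0 0.8;0 0 -120 0 0 0 0.8;0 0 -120 0 0 0 0.8' 40
python3 go.py 588 225 140 -10; python3 - <<'E'
from h import *
p=ctrl.capture('side');cv2.imwrite('pics/s2.png',cv2.resize(p['color'][150:400,180:480,::-1],(720,600),interpolation=2))
p=ctrl.capture('top');W=cloud(p);m=cv2.inRange(p['color'],np.array([130,0,0]),np.array([255,70,70]))>0
A=W[m];A=A[(A[:,1]>.2)];print('red cap',np.nanmedian(A,0))
E
```

```text
time_s: 25.37
position: [0.453, -0.0037, 0.023]
tcp_rot: [1.0, 0.0, 0.002, 0.0]
wrist_force: [-0.4, -2.3, 6.4]
finger_gap: 0.495
gripper_force: 41.1
time_s: 25.95
position: [0.4525, -0.0032, 0.1436]
tcp_rot: [1.0, 0.0, 0.003, 0.0]
wrist_force: [-0.0, 0.3, -2.7]
finger_gap: 0.498
gripper_force: 41.2
25.95 at [452.5  -3.2 143.6] yaw 0.05 gap 0.498 F [-0.   0.3 -2.7] grip 41.2
[ 135.7 -228.1    4.3] [-0.  -0.3 10. ]
red cap [0.60113229 0.30778744 0.08709398]
```

View pics/s2.png

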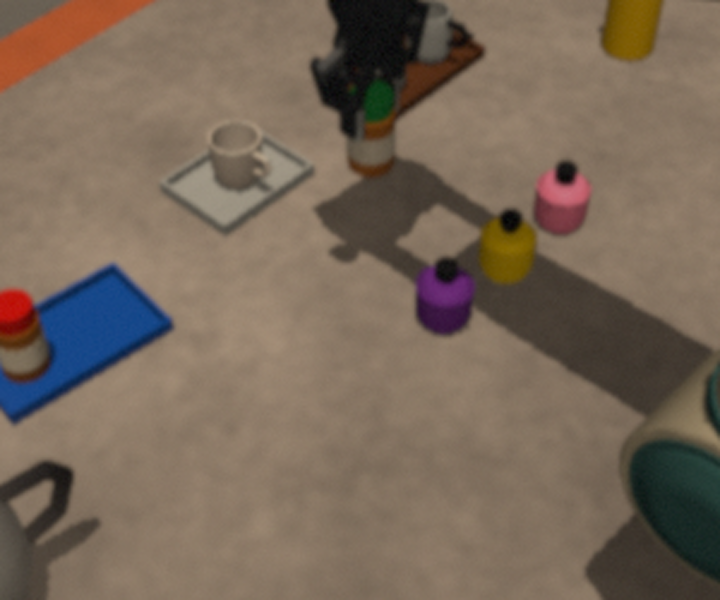

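The green jar hangs upright in the gripper at (372,130). The cup stands in the wash tray at (238,155) and the red jar in the blue tray at (20,335). Next I'll carry the green jar to (588,225).

```bash
python3 -m handwheel '136 -228 0 0 0 10 0.8;136 -228 0 0 0 10 0.8;136 -228 0 0 0 10 0.8;136 -228 0 0 0 10 0.8;136 -228 0 0 0 10 0.8;136 -228 0 0 0 10 0.8;136 -228 0 0 0 10 0.8;136 -228 0 0 0 10 0.8;136 -228 0 0 0 10 0.8;136 -228 0 0 0 10 0.8;136 -228 0 0 0 10 0.8;136 -228 0 0 0 10 0.8' 40 >/dev/null
python3 go.py 588 225 27 -10
```

```text
27.05 at [586.9 223.7 140.8] yaw -10.04 gap 0.499 F [ 0.2 -0.3 -1. ] grip 41.4
[  0.9  -1.5 113.8] [ 0.  0. -0.]
```

```bash
python3 -m handwheel '0 0 40 0 0 0 0.8;0 0 75 0 0 0 0.8;0 0 95 0 0 0 0.8;0 0 105 0 0 0 0.8;0 0 109 0 0 0 0.8;0 0 112 0 0 0 0.8;0 0 114 0 0 0 0.8;0 0 115 0 0 0 0.8;0 0 115 0 0 0 0.8;0 0 115 0 0 0 0.8' 40
python3 -m handwheel '0 0 1 0 0 0 0.8;0 0 2 0 0 0 0.8;0 0 2 0 0 0 0.8' 40
```

```text
time_s: 27.88
position: [0.5878, 0.225, 0.0271]
tcp_rot: [0.996, -0.087, 0.001, -0.0]
wrist_force: [0.2, -0.3, 0.6]
finger_gap: 0.502
gripper_force: 41.4
time_s: 28.13
position: [0.5884, 0.225, 0.027]
tcp_rot: [0.996, -0.087, 0.002, -0.0]
wrist_force: [-3.9, -1.4, 10.9]
finger_gap: 0.494
gripper_force: 42.6
```

Contact. Release, raise, and move clear so the whole scene shows.

```bash
python3 -m handwheel '0 0 -2 0 0 0 0.4;0 0 -2 0 0 0 0.33;0 0 -2 0 0 0 0.33;0 0 -2 0 0 0 0.33;0 0 -2 0 0 0 0.33;0 0 -35 0 0 0 0.33;0 0 -70 0 0 0 0.33;0 0 -110 0 0 0 0.33;0 0 -150 0 0 0 0.33;0 0 -150 0 0 0 0.33' 40
python3 go.py 430 0 200 0
python3 -m handwheel '-117 250 -20 0 0 -10 0.2;-117 250 -20 0 0 -10 0.2;-117 250 -20 0 0 -10 0.2;-117 250 -20 0 0 -10 0.2;-117 250 -20 0 0 -10 0.2;-117 250 -20 0 0 -10 0.2;-117 250 -20 0 0 -10 0.2;-117 250 -20 0 0 -10 0.2;-117 250 -20 0 0 -10 0.2;-117 250 -20 0 0 -10 0.2' 40
python3 - <<'E'
from h import *
t=ctrl.capture('top');p=ctrl.capture('side')
a=cv2.resize(t['color'][150:330,120:520,::-1],(667,300),interpolation=2);b=cv2.resize(p['color'][140:360,130:490,::-1],(491,300),interpolation=2)
c=np.zeros((600,667,3),np.uint8);c[:300]=a;c[300:,:491]=b;cv2.imwrite('pics/f.png',c)
E
```

```text
time_s: 28.97
position: [0.5904, 0.2259, 0.1845]
tcp_rot: [0.996, -0.087, 0.007, -0.003]
wrist_force: [1.1, -0.9, 2.3]
finger_gap: 0.67
gripper_force: 0.0
28.97 at [590.4 225.9 184.5] yaw -9.96 gap 0.67 F [ 1.1 -0.9  2.3] grip 0.0
[-118.6  250.1  -19. ] [ -0.3  -0.8 -10. ]
time_s: 29.8
position: [0.429, -0.0008, 0.1938]
tcp_rot: [1.0, 0.0, 0.0, -0.0]
wrist_force: [0.3, 0.4, -0.5]
finger_gap: 0.8
gripper_force: 0.0
```

View pics/f.png

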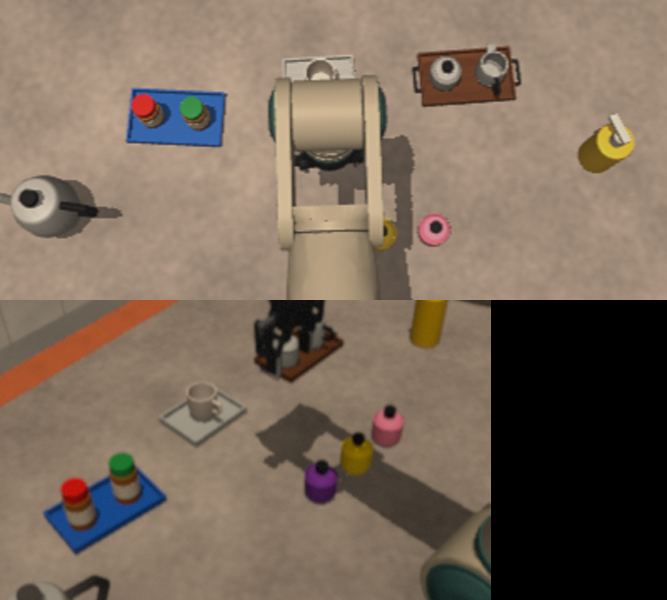

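The final views show both jars upright in the blue tray (top view (147,110) and (195,112)). The sugar pot (445,70) and creamer (492,70) are in the serving tray, and the cup is in the wash tray (side view (202,400)). The coffee pot and soap bottle haven't moved, and the gripper is clear.

```bash
python3 -c "
from rig import ctrl
print(ctrl.close_job())"
```

```text
the job is handed in; nothing more can be done
None
```

The job is handed in: milk jug and sugar pot are in the serving tray, both spice jars in the blue tray and the cup in the washing-up tray, all upright and released in the final pictures at about 30 s; no verdict was returned.

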